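# Fetch the spare handset from behind the stock

## Task

The desk phone is missing its handset; the spare lies at the back of the stock tray, behind the spray can, the carton and the jar. Stand all three of those upright on the bench mat first, then take out the handset and seat it level in both wells of the phone's cradle, then put the can, the carton and the jar back upright in the tray, each on the spot where it stood. Tip none of the three over, and leave the screwdriver on the mat and the flux tin in the tray where they are.

Things in the scene. Friction and masses are not known exactly. Their poses are not given: they have to be found in the camera images.
- tray: Fixed shallow light grey stock tray, open-topped, 220 (x) x 290 (y) x 45 mm high, walls and floor 5 mm thick (inner floor 5 mm above the origin). Origin: centre of its underside; z up. The handset lies in its +x half, about along y; the can, carton and jar stand in a row along y just on the -x side of it, a few mm from it and from one another.
- mat: Fixed flat teal bench mat, 220 (x) x 250 (y) x 3 mm thick. Origin: centre of its underside; z up. The screwdriver lies along y in its +x strip (x about 75 to 95 mm from the mat's centre); the rest is clear.
- phone: Fixed charcoal desk phone, 216 (x) x 190 (y) mm, deck 33 mm high, display hood 47 mm. Origin: centre of underside, z up. Cradle along its +y side: two wells 58 (x) x 54 (y) mm, floors at z = 20, centred at x = +70 and -70, y = +60 mm; a bridge (z = 33) between. Seated, the handset's origin is at x = 0, y = +60, z = 20 mm, its x axis along the phone's x, either way round, 4 mm clear all round.
- handset: Charcoal telephone handset without cord, loose, 180 g, 190 mm long (x), alike at both ends, lying face down on its two cups. Cups 50 (x) x 46 (y) x 36 mm high, centred at x = +70 and -70 mm; the grip bar between is 36 mm wide (y), from 14 to 36 mm above the origin. Origin: centre of its underside, level with the cups' lower faces; z up.
- spray_can: Loose upright bare-metal spray can, 250 g, 52 mm diameter with straight sides up to 98 mm, above that a white cap 39 mm in diameter; 130 mm high in all. Origin: centre of its underside; z up along its axis.
- carton: Loose upright brown cardboard carton, closed, 200 g, 56 x 56 mm (x, y), 115 mm high. Origin: centre of its underside; z up; x and y square to its sides.
- jar: Loose upright white plastic screw-lid jar, 300 g, 61 mm diameter with straight sides, 105 mm high. Origin: centre of its underside; z up along its axis.
- screwdriver: Loose yellow-handled screwdriver, 160 mm long (x, handle to -x) and 20 mm thick, lying on the mat. To be left alone. Origin: at its underside, about mid-length.
- flux_tin: Loose flat round steel tin, 42 mm diameter, 18 mm high, in a -x corner of the tray. To be left alone. Origin: centre of its underside.
Mind the look-alikes: they are no part of the job. What is shaped like the handset but pink is not meant.

How it is judged (in metres and radians):
On the way, in this order (a step that is already met when the one before it is completed fails the run):
1. the can, the carton and the jar all stand released on the mat, the handset still lying in the tray (x of spray_can in the frame of mat between -0.11 and 0.11 m and y of spray_can in the frame of mat between -0.125 and 0.125 m and height (world z) of each of spray_can, carton, jar below 0.008 m and angle between each of spray_can, carton, jar's own z axis and vertical below 0.1 rad and contact force between the fingers and spray_can below 0.2 N and linear speed of each of spray_can, carton, jar below 0.03 m/s and x of carton in the frame of mat between -0.11 and 0.11 m and y of carton in the frame of mat between -0.125 and 0.125 m and contact force between the fingers and carton below 0.2 N and x of jar in the frame of mat between -0.11 and 0.11 m and y of jar in the frame of mat between -0.125 and 0.125 m and contact force between the fingers and jar below 0.2 N and distance of handset from where it was at the start of the episode below 0.06 m), for 0.2 s.
2. the handset is seated in the phone's cradle and released (x of handset in the frame of phone between -0.008 and 0.008 m and y of handset in the frame of phone between 0.052 and 0.068 m and z of handset in the frame of phone between 0.015 and 0.0235 m and angle between handset's own z axis and vertical below 0.08 rad and angle between the x axis of handset and the x axis of phone, either way round below 0.12 rad and contact force between the fingers and handset below 0.2 N), for 0.2 s.
At the end, for the whole second after the job is handed in: The handset is seated in both wells of the cradle (within 8 mm of its place, at most 3.5 mm proud, level, along the cradle) and the can, the carton and the jar stand upright in the tray, each within 15 mm of where it stood at the start; all released and at rest (all of step 2 and linear speed of each of handset, spray_can, carton, jar below 0.02 m/s and distance of each of spray_can, carton, jar from where it was at the start of the episode below 0.015 m and angle between each of spray_can, carton, jar's own z axis and vertical below 0.1 rad and contact force between the fingers and spray_can below 0.2 N and contact force between the fingers and carton below 0.2 N and contact force between the fingers and jar below 0.2 N); the robot touches nothing.
It fails at once if the screwdriver is disturbed (moved more than 30 mm) (distance of screwdriver from where it was at the start of the episode above 0.03 m).
It fails at once if the flux tin is disturbed (moved more than 30 mm) (distance of flux_tin from where it was at the start of the episode above 0.03 m).
It fails at once if the can, the carton or the jar is tipped over (angle between any of spray_can, carton, jar's own z axis and vertical above 0.6 rad).
It also fails if it takes over 131 s, if anything falls off the work surface, if the arm or the gripper's body presses on something with over 40 N, if the wrist force passes 120 N, or if a joint passes its speed limit or range.

## Robot

A 6-joint arm with a two-finger parallel gripper is mounted at the origin on the work surface. World frame = base frame: x ahead of the robot, y to its left, z up, the work surface at z = 0. Lengths are in mm, angles in degrees, forces in N, time in s.
With the tool pointing down it reaches from about 250 to 775 mm from the base axis. Payload 4 kg.
Tool frame: the origin (TCP) lies at the very end of the fingers, on their centre line; the grasp point (between the pads) lies 19 mm behind it (env.grasp_offset is the z of the grasp point in the tool frame, in mm); z points along the fingers, y is the line along which they close (so a half turn about z gives the same grasp; the last joint's range is limited). The gripper opens to 85 mm and grips with 20 to 120 N. Pads are 22 mm wide; open, the fingers measure 114 mm over their backs; the gripper's body (76 mm by 85 mm) begins 54 mm behind the grasp point. The pads swing forward as they close: fully open they stand 13 mm farther back than shut.
Start: joints at [-77.813, 4.996, 78.535, -0, 96.463, -5.907], TCP at [170.815, -522.822, 199.341] pointing down, gripper open.
Joint ranges: [-177.83, 177.83], [-43.37, 116.18], [15.69, 146.23], [-61.86, 241.86], [9.47, 152.12], [-147.06, 147.06]. Speed limits (degrees/s): [159.86, 159.86, 180, 180, 180, 180].

## Interface

Orientations are given as [roll, pitch, yaw] about the fixed x, y, z axes, in that order (R = Rz(yaw) Ry(pitch) Rx(roll)).
In Python, from rig import env gives the robot as it stands.
- The arm moves only by the shell command python3 -m handwheel 'ROWS' [OPENING]. ROWS is JSON, a list of rows, each a list of 4 numbers: the shift along the tool's x, y, z in m, then the turn about the tool's z in rad. In form: [[dx, dy, dz, turn], ...]. A call has 1 to 5 rows; each row is the pose to reach, as a shift and turn from the pose commanded when the call began, along the tool's axes at that moment; what a row does not reach only later rows make up. A row lasts 1/8 s, in which the tool goes at most 62.5 mm and 10.7 degrees, less where a joint would pass 70% of its speed; a pose out of reach is approached as far as the arm can. A call with a gripper value outside its range is refused whole. OPENING is the closure, from 0 (fully open) to 1 (shut), set as the call begins (- or left out, the last holds). The fingers move at their own pace and stop on an object; the grip force is fixed at half the most. Time passes only in rows, so rows that repeat a pose let the fingers close. It gives the time, the measured TCP pose, the force, the opening and the grip force at its end, in the units of the state.
- env.state(): the state, without advancing time (a new reading comes with each control period).
- env.capture(name): name is "side" or "top"; returns a dict with "color" (384x512x3 uint8, blue, green, red), "mtx" (3x3 intrinsics, pixels), "k1" (the pictures are not rectified: a ray, as slopes to the right and down, at radius r is drawn at 1 + k1 r^2 times it, then the intrinsics apply), "T" (4x4, takes a point from camera to world coordinates). Camera axes: x right, y down, z forward; pixel columns grow to the right and rows downward; lengths in mm; the calibration is good to about 2 mm. A picture is of the moment at which its call begins. There is no depth.
- env.close_job(): hands the job in; it is judged then, once.
The state is a dict: "time_s": time; "q": joint angles; "joint_velocities": joint speeds; "tau": joint torques, N m; "tcp_pos": TCP position; "tcp_rot": TCP orientation; "force": force on the tool from outside, world axes, zero at the start; "ft_torque": the same for the moment, N m; "gripper_width": opening from 0.0 (shut) to 1.0 (fully open); "grasp_force": force on a finger pad.
Only numpy, scipy, OpenCV 4.12 (cv2) and the standard library are available. Lean on these libraries where they do the work, as an engineer would, in place of code of your own. Each camera call takes 0.05 s, during which the arm holds its last target. There are 200 camera calls.

## Working session

There is one attempt and no reset: what is moved stays moved. The work goes in short steps, Python scripts to look and compute and a shell command to move; the robot and the scene stay as the last step left them, time stands still between calls to the robot, and variables do not carry over. Pictures are saved under pics/ and viewed, at most 14 in all, crops included, and the job is handed in when it is done.

```bash
ls; mkdir -p pics; python3 - <<'E'
from rig import env
import cv2
for n in("side","top"):
    c=env.capture(n); cv2.imwrite(f"pics/{n}0.png",c["color"]); print(n,c["mtx"].tolist(),c["k1"],c["T"].round(4).tolist())
s=env.state();print(s,env.grasp_offset)
E
```

```text
pics
side [[424.78535978117173, 0.0, 255.98955632010927], [0.0, 424.78535978117173, 195.72953570320865], [0.0, 0.0, 1.0]] -0.07575907929932826 [[-0.9475, -0.2456, 0.205, 206.2095], [-0.3199, 0.7278, -0.6066, 794.5101], [-0.0002, -0.6403, -0.7681, 1011.3514], [0.0, 0.0, 0.0, 1.0]]
top [[354.39492492175833, 0.0, 252.88640485814855], [0.0, 354.39492492175833, 190.4113557911101], [0.0, 0.0, 1.0]] 0.027017336570053358 [[-0.0234, -0.9898, 0.1406, 310.5071], [-0.9997, 0.0241, 0.0036, 17.9208], [-0.0069, -0.1405, -0.9901, 1080.0128], [0.0, 0.0, 0.0, 1.0]]
{'time_s': 0.1, 'q': array([-7.78136011e+01,  5.03586917e+00,  7.86176257e+01, -1.14660859e-03,
        9.64625861e+01, -5.90777650e+00]), 'joint_velocities': array([-0.02680594, -0.11203206, -0.17458414, -0.00482138, -0.05686587,
       -0.03826363]), 'tau': array([ 2.50199766e-03, -3.53015041e+01, -3.14219213e+01, -2.84669841e-05,
        7.93972373e-03, -8.12432468e-07]), 'tcp_pos': array([ 170.69220016, -522.29606933,  198.23311172]), 'tcp_rot': array([-1.79884418e+02, -1.08143872e-02,  1.80940366e+01]), 'force': array([ 0.00480778, -0.17876551,  0.08233301]), 'ft_torque': array([ 0.05114457,  0.01038007, -0.00587169]), 'grasp_force': 0.0, 'gripper_width': 0.9975436302814777} -18.700000000000003
```

View pics/side0.png

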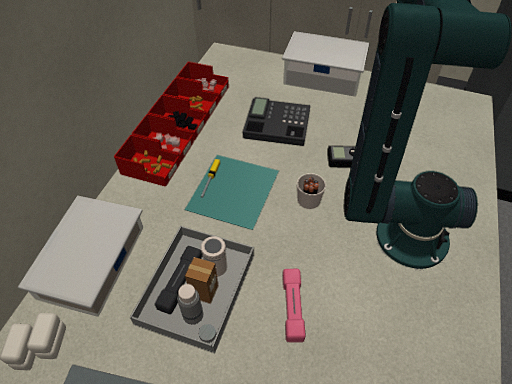

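View pics/top0.png

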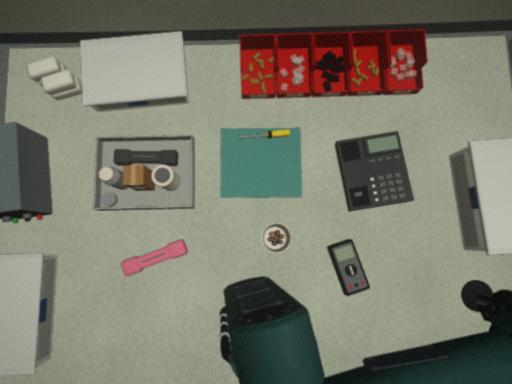

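The charcoal handset (top ≈146,157, in the tray) fits the description. The pink one (≈154,257) is the look-alike. The phone is at ≈373,170 with its wells on the image-left side. I'll enlarge both to confirm.

```bash
cat > h.py <<'E'
import numpy as np, cv2
from rig import env
class Cam:
    def __init__(s,n):
        c=env.capture(n); s.im=c["color"]; s.K=c["mtx"]; s.k=c["k1"]; s.T=c["T"]; s.d=np.array([s.k,0,0,0,0.])
    def world(s,px,z):
        u=(np.array(px,float)-s.K[:2,2])/s.K[0,0]
        u=cv2.undistortPoints(np.array([[px]],float),s.K,s.d)[0,0]
        r=s.T[:3,:3]@np.array([u[0],u[1],1]); o=s.T[:3,3]
        return (o+r*(z-o[2])/r[2])[:2].round(1)
    def px(s,P):
        R=s.T[:3,:3].T; P=np.array(P,float).reshape(-1,3)
        return cv2.projectPoints(P,cv2.Rodrigues(R)[0],-R@s.T[:3,3],s.K,s.d)[0][:,0]
def crop(im,x0,y0,x1,y1,f,name): cv2.imwrite(name,cv2.resize(im[y0:y1,x0:x1],None,fx=f,fy=f,interpolation=cv2.INTER_CUBIC))
E
python3 - <<'E'
from h import *
t=Cam("top");s=Cam("side")
a=cv2.resize(t.im[128:218,88:203],None,fx=5,fy=5,interpolation=2)
cv2.imwrite("pics/trayT.png",a)
crop(t.im,325,125,425,220,6,"pics/phoneT.png")
crop(s.im,125,220,260,355,4,"pics/trayS.png")
for n,p in dict(mat=[(221,129),(300,127),(302,197),(221,197)],tray=[(97,138),(193,137),(194,208),(95,209)]).items():
    print(n,[t.world(q,3 if n=="mat" else 45).tolist() for q in p])
E
```

```text
mat [[660.9, 117.5], [661.0, -130.9], [439.4, -127.8], [445.4, 119.9]]
tray [[627.9, 486.2], [624.4, 198.3], [409.6, 195.4], [413.9, 484.1]]
```

View pics/trayT.png

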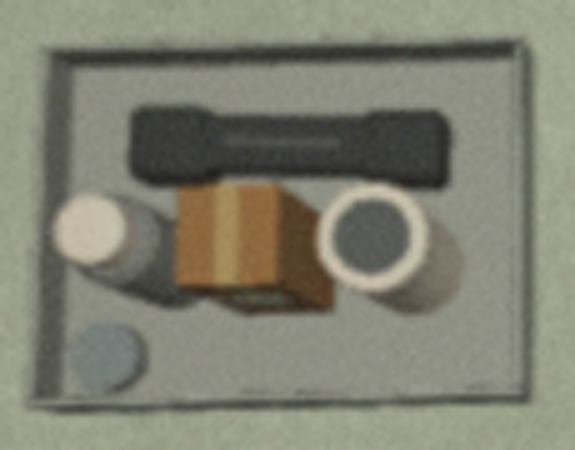

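View pics/phoneT.png

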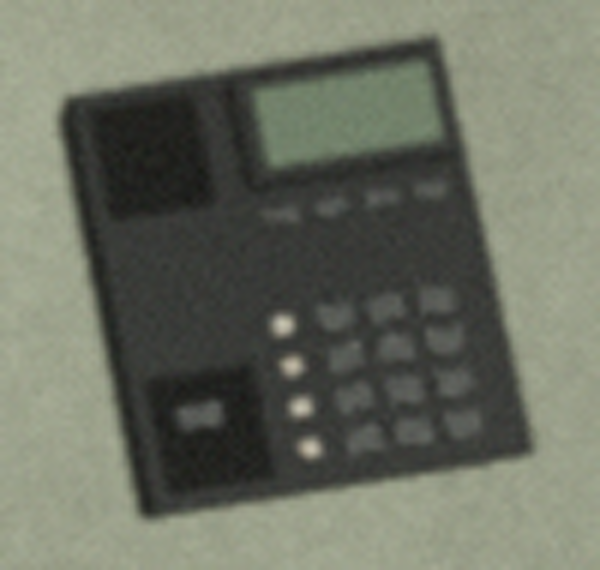

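View pics/trayS.png

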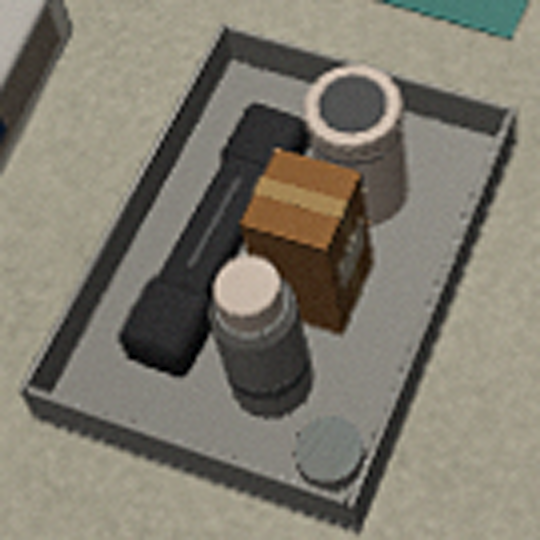

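The crops confirm the targets. The charcoal handset lies behind the can, carton and jar, and the tin is in the -x, +y corner. The phone's wells are at crop (157,157) and (210,430). Next I work out the positions.

```bash
python3 - <<'E'
from h import *
t=Cam("top");s=Cam("side")
T=lambda p,z:t.world(((p[0]+.5)/5-.5+88,(p[1]+.5)/5-.5+128),z).tolist()
S=lambda p,z:s.world(((p[0]+.5)/4-.5+125,(p[1]+.5)/4-.5+220),z).tolist()
P=lambda p,z:t.world(((p[0]+.5)/6-.5+325,(p[1]+.5)/6-.5+125),z).tolist()
print("can",T((90,229),130),S((248,287),130))
print("jar",T((373,237),105),S((354,104),105), "lid")
print("cartonT",[T(p,120) for p in((178,185),(280,184),(282,287),(177,287))])
print("cartonS",[S(p,120) for p in((278,150),(362,178),(330,248),(243,222))])
print("handT",[T(p,41) for p in((131,107),(130,182),(447,112),(445,187))])
print("handS",[S(p,41) for p in((247,103),(307,122),(122,340),(182,376))], "last at ~20?")
print("tray inner/corners",[T(p,45) for p in((44,50),(525,42),(528,402),(30,402))])
print("trayS",[S(p,45) for p in((225,27),(517,110),(360,520),(25,392))])
print("phone",[P(p,33) for p in((67,100),(530,450),(147,517))],P((438,40),47))
print("w1",[P(p,33) for p in((97,103),(207,95),(213,208),(110,220))])
print("w2",[P(p,33) for p in((148,378),(258,365),(272,485),(165,493))])
print("screwdriver",[t.world(p,10).tolist() for p in((240,136),(290,133))],"bin",[t.world(p,80).tolist() for p in((185,104),(240,97),(426,93))], t.world((276,237),50))
# phone in side view
crop(s.im,235,90,320,150,8,"pics/phoneS.png")
E
```

```text
can [501.9, 421.0] [500.6, 418.8]
jar [498.6, 273.9] [498.3, 269.4] lid
cartonT [[527.5, 377.7], [526.8, 321.6], [469.1, 319.4], [470.5, 376.7]]
cartonS [[524.9, 324.1], [468.8, 325.8], [468.8, 375.8], [524.4, 376.6]]
handT [[593.9, 436.7], [547.9, 435.9], [586.4, 247.1], [540.4, 248.1]]
handS [[588.2, 255.1], [543.5, 255.9], [589.2, 439.5], [543.6, 448.8]] last at ~20?
tray inner/corners [[629.2, 488.1], [627.5, 199.5], [409.7, 197.7], [416.9, 488.3]]
trayS [[627.7, 204.5], [411.8, 203.9], [407.0, 497.1], [627.8, 491.2]]
phone [[603.6, -233.1], [420.4, -449.3], [391.7, -260.4]] [625.3, -415.2]
w1 [[601.6, -248.0], [604.3, -303.5], [545.9, -302.8], [541.1, -251.1]]
w2 [[460.7, -265.2], [465.9, -319.8], [406.1, -322.5], [403.3, -270.0]]
screwdriver [[634.6, 57.9], [640.2, -98.0]] bin [[714.6, 215.6], [732.2, 53.1], [728.3, -492.3]] [319.7 -41.7]
```

View pics/phoneS.png

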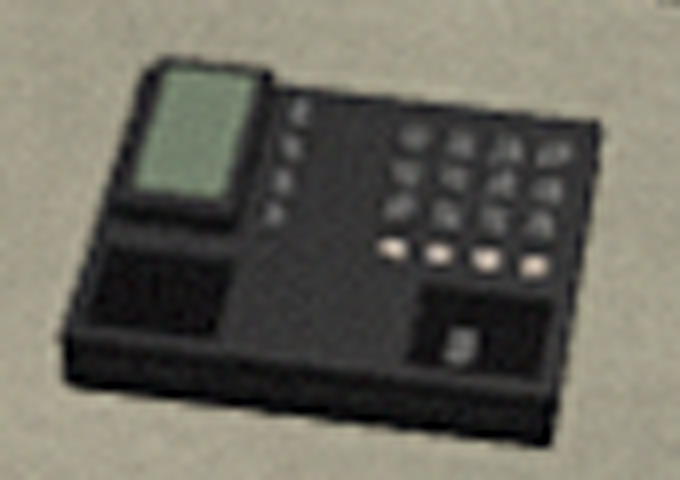

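The can is at ≈(501,420), the carton at (498,349), the jar at (498,271), the handset at (567,342) with yaw ≈91°, and the cradle centre at (503,-285) with yaw 7.4°. I'm starting to move, first turning the tool to yaw 90°. After that tool x is world y, tool y is world x, and tool z is down.

```bash
python3 -m handwheel '[[0.176,-0.248,-0.03,-0.87],[0.176,-0.248,-0.03,-0.87],[0.176,-0.248,-0.03,-0.87],[0.176,-0.248,-0.03,-0.87],[0.176,-0.248,-0.03,-0.87]]' 0; python3 -m handwheel '[[0,0,0,-0.185],[0,0,0,-0.385],[0,0,0,-0.385]]'
```

```text
time_s: 0.92
tcp_pos: [261.3, -230.4, 229.7]
tcp_rot: [179.9, 0.0, 68.2]
force: [0.3, -0.0, -0.6]
gripper_width: 1.003
grasp_force: 0.0
time_s: 1.3
tcp_pos: [261.2, -232.2, 229.4]
tcp_rot: [180.0, 0.0, 89.9]
force: [0.6, -0.0, 0.4]
gripper_width: 0.998
grasp_force: 0.0
```

```bash
python3 -m handwheel '[[0.28,0.12,0,0],[0.28,0.12,0,0],[0.28,0.12,0,0],[0.28,0.12,0,0],[0.28,0.12,0,0]]'; python3 -m handwheel '[[0.28,0.12,0,0],[0.28,0.12,0,0],[0.28,0.12,0,0],[0.28,0.12,0,0],[0.28,0.12,0,0]]';python3 -m handwheel '[[0.04,0,0,0],[0.092,0,0,0],[0.092,0,0,0],[0.092,0,0,0]]'; python3 - <<'E'
from h import *
t=Cam("top");s=Cam("side")
a=t.im[115:215,60:200];b=s.im[180:330,130:270]
f=lambda i,k:cv2.resize(i,(0,0),fx=k,fy=k)
A=f(a,4);B=f(b,400/150)
cv2.imwrite("pics/abovecan.png",cv2.resize(np.hstack([A,B]),(0,0),fx=.85,fy=.85))
E
```

```text
time_s: 1.92
tcp_pos: [381.7, 49.5, 229.4]
tcp_rot: [179.9, 0.0, 89.8]
force: [0.9, -1.4, -0.1]
gripper_width: 0.998
grasp_force: 0.0
time_s: 2.55
tcp_pos: [501.9, 329.5, 228.6]
tcp_rot: [-180.0, 0.0, 89.8]
force: [-0.3, 0.2, 0.5]
gripper_width: 1.003
grasp_force: 0.0
time_s: 3.05
tcp_pos: [501.3, 419.1, 228.6]
tcp_rot: [-180.0, 0.1, 89.9]
force: [0.2, -0.5, -0.3]
gripper_width: 0.999
grasp_force: 0.0
```

View pics/abovecan.png

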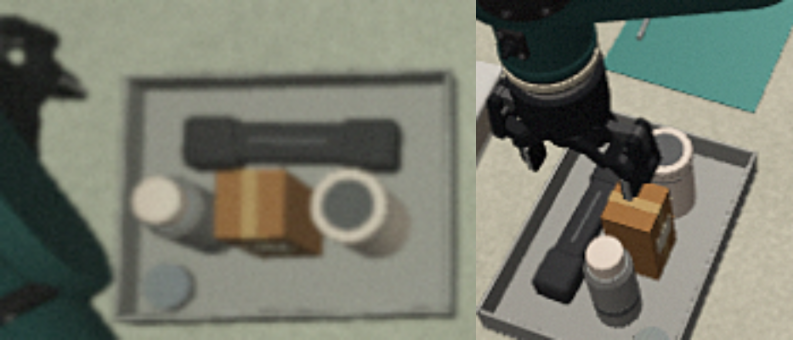

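Positions agree with the images: the gripper is high above the can and everything is undisturbed. Descending to grasp the can.

```bash
python3 -m handwheel '[[0,0,0.05,0],[0,0,0.1,0],[0,0,0.13,0],[0,0,0.158,0],[0,0,0.158,0]]'; python3 -m handwheel '[[0,0,0,0],[0,0,0,0],[0,0,0,0],[0,0,0,0],[0,0,0,0]]' 1;  python3 -m handwheel '[[0,0,0,0],[0,0,0,0],[0,0,0,0]]'
```

```text
time_s: 3.78
tcp_pos: [499.7, 417.1, 68.6]
tcp_rot: [-179.7, 0.2, 89.9]
force: [0.1, -0.0, 0.7]
gripper_width: 1.005
grasp_force: 0.0
time_s: 4.4
tcp_pos: [502.1, 420.3, 74.3]
tcp_rot: [179.8, -0.1, 90.0]
force: [-1.2, -0.6, 6.1]
gripper_width: 0.47
grasp_force: 54.0
time_s: 4.78
tcp_pos: [502.1, 420.3, 74.3]
tcp_rot: [179.8, -0.1, 90.0]
force: [-1.1, -1.3, 6.5]
gripper_width: 0.476
grasp_force: 54.0
```

```bash
python3 -m handwheel '[[0,0,-0.01,0],[0,0,-0.02,0],[0,0,-0.03,0],[0,0,-0.03,0],[0,0,-0.03,0]]'; python3 - <<'E'
from h import *
t=Cam("top");s=Cam("side")
crop(s.im,130,200,280,340,4,"pics/lift1.png")
E
```

```text
time_s: 5.4
tcp_pos: [500.9, 419.5, 100.9]
tcp_rot: [-180.0, 0.0, 90.0]
force: [0.2, 0.3, -3.4]
gripper_width: 0.467
grasp_force: 52.8
```

View pics/lift1.png

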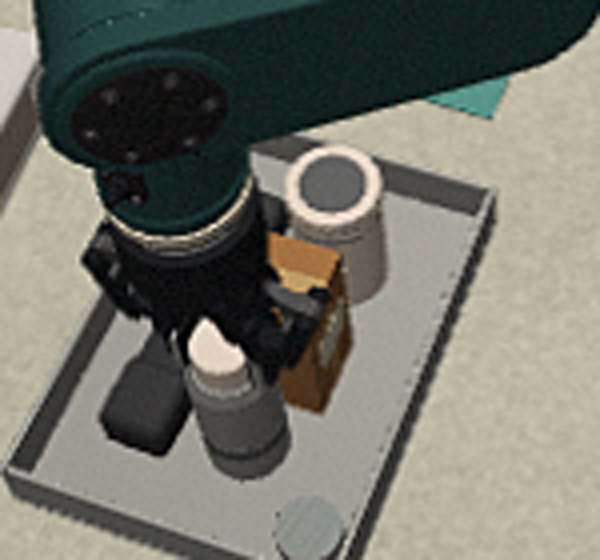

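The can is held upright by its cap. Lifting and carrying it to the mat at (500, 70).

```bash
python3 -m handwheel '[[0,0,-0.025,0],[0,0,-0.05,0],[0,0,-0.08,0],[0,0,-0.11,0],[0,0,-0.12,0]]'; python3 -m handwheel '[[-0.02,0,0,0],[-0.06,0,0,0],[-0.1,0,0,0],[-0.14,0,0,0],[-0.18,0,0,0]]'; python3 -m handwheel '[[-0.04,0,0,0],[-0.08,0,0,0],[-0.12,0,0,0],[-0.155,0,0,0],[-0.17,0,0,0]]';python3 -m handwheel '[[0,0,0,0],[0,0,0.02,0],[0,0,0.05,0],[0,0,0.08,0],[0,0,0.1,0]]';python3 -m handwheel '[[0,0,0.01,0],[0,0,0.02,0],[0,0,0.02,0],[0,0,0.02,0]]'
```

```text
time_s: 6.12
tcp_pos: [501.8, 420.1, 223.7]
tcp_rot: [179.8, -0.1, 90.0]
force: [0.2, 0.1, -2.5]
gripper_width: 0.466
grasp_force: 52.8
time_s: 6.75
tcp_pos: [499.8, 236.7, 218.8]
tcp_rot: [-179.8, 0.1, 90.0]
force: [0.2, 0.1, -2.6]
gripper_width: 0.436
grasp_force: 80.8
time_s: 7.38
tcp_pos: [499.6, 67.1, 219.3]
tcp_rot: [-179.8, 0.0, 89.8]
force: [-0.2, -0.0, -1.9]
gripper_width: 0.438
grasp_force: 81.0
time_s: 8.0
tcp_pos: [499.8, 71.0, 118.9]
tcp_rot: [-179.8, -0.0, 90.1]
force: [0.5, -0.7, -2.4]
gripper_width: 0.439
grasp_force: 80.9
time_s: 8.5
tcp_pos: [501.7, 69.7, 102.2]
tcp_rot: [179.9, -0.0, 90.0]
force: [0.4, -0.5, -3.3]
gripper_width: 0.432
grasp_force: 80.9
```

```bash
python3 -m handwheel '[[0,0,0.007,0],[0,0,0.014,0],[0,0,0.014,0],[0,0,0.014,0]]';python3 -m handwheel '[[0,0,0.005,0],[0,0,0.005,0],[0,0,0.005,0]]';python3 -m handwheel '[[0,0,0.004,0],[0,0,0.004,0],[0,0,0.004,0]]'
python3 - <<'E'
from h import *
s=Cam("side")
crop(s.im,160,130,300,250,5,"pics/place1.png")
E
```

```text
time_s: 9.0
tcp_pos: [501.1, 69.5, 87.2]
tcp_rot: [-180.0, 0.0, 90.0]
force: [-0.7, 0.2, -3.7]
gripper_width: 0.434
grasp_force: 80.9
time_s: 9.38
tcp_pos: [501.1, 69.6, 82.2]
tcp_rot: [-180.0, 0.0, 90.0]
force: [0.4, -1.0, -2.8]
gripper_width: 0.44
grasp_force: 80.9
time_s: 9.75
tcp_pos: [501.0, 69.6, 78.2]
tcp_rot: [-180.0, 0.0, 90.0]
force: [1.1, -0.1, -3.3]
gripper_width: 0.442
grasp_force: 80.9
```

View pics/place1.png

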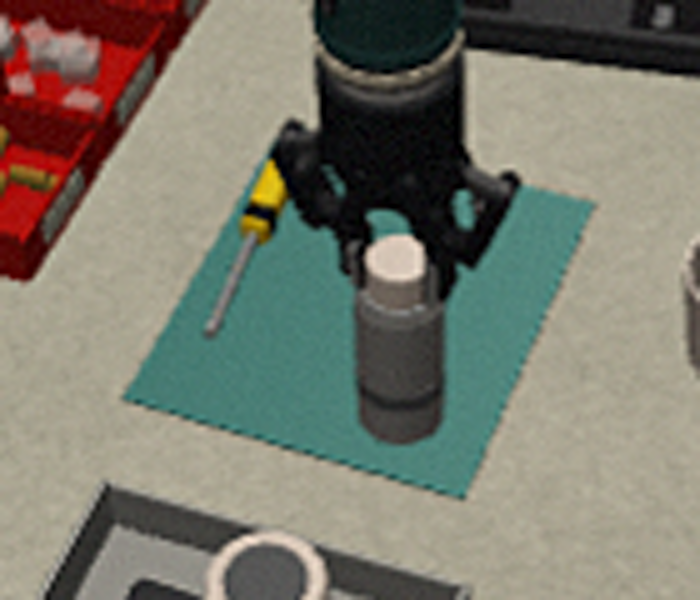

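The can hangs upright just above the mat. Stepping down to contact.

```bash
python3 -m handwheel '[[0,0,0.003,0],[0,0,0.003,0],[0,0,0.003,0]]';python3 -m handwheel '[[0,0,0.002,0],[0,0,0.002,0],[0,0,0.002,0]]';python3 -m handwheel '[[0,0,0.002,0],[0,0,0.002,0],[0,0,0.002,0]]'
```

```text
time_s: 10.18
tcp_pos: [501.7, 69.7, 76.5]
tcp_rot: [179.9, -0.0, 90.0]
force: [-0.8, 1.7, 4.9]
gripper_width: 0.435
grasp_force: 82.4
time_s: 10.55
tcp_pos: [501.8, 69.9, 76.3]
tcp_rot: [179.9, -0.0, 90.0]
force: [-4.0, 0.7, 12.1]
gripper_width: 0.438
grasp_force: 84.5
time_s: 10.92
tcp_pos: [502.0, 70.1, 76.2]
tcp_rot: [179.8, -0.1, 90.0]
force: [-7.1, 1.7, 19.6]
gripper_width: 0.436
grasp_force: 86.3
```

```bash
python3 -m handwheel '[[0,0,-0.004,0],[0,0,-0.004,0],[0,0,-0.004,0]]';python3 -m handwheel '[[0,0,0,0],[0,0,0,0],[0,0,0,0],[0,0,0,0]]' 0;python3 -m handwheel '[[0,0,-0.02,0],[0,0,-0.05,0],[0,0,-0.1,0],[0,0,-0.15,0],[0,0,-0.15,0]]'; python3 -m handwheel '[[0.06,0,0,0],[0.12,0,0,0],[0.18,0,0,0],[0.24,0,0,0],[0.28,-0.002,0,0]]'
```

```text
time_s: 11.3
tcp_pos: [501.7, 69.7, 76.4]
tcp_rot: [179.9, -0.0, 90.0]
force: [-1.2, 1.3, 7.8]
gripper_width: 0.438
grasp_force: 83.0
time_s: 11.8
tcp_pos: [500.9, 69.5, 74.9]
tcp_rot: [-180.0, 0.0, 90.0]
force: [0.3, -1.1, 0.2]
gripper_width: 1.0
grasp_force: 0.0
time_s: 12.42
tcp_pos: [503.7, 69.6, 231.0]
tcp_rot: [179.4, -0.0, 90.0]
force: [0.1, 0.3, -0.6]
gripper_width: 1.001
grasp_force: 0.0
time_s: 13.05
tcp_pos: [498.1, 351.9, 223.2]
tcp_rot: [-179.9, 0.1, 90.1]
force: [-0.3, 0.0, -1.4]
gripper_width: 1.002
grasp_force: 0.0
```

```bash
python3 - <<'E'
from h import *
s=Cam("side");t=Cam("top")
A=cv2.resize(s.im[130:330,130:310],(0,0),fx=2.9,fy=2.9,interpolation=2)
B=cv2.resize(t.im[115:215,80:310],(0,0),fx=1,fy=1)
cv2.imwrite("pics/chk2.png",A)
print(env.state()["tcp_pos"])
E
```

```text
[497.47971555 353.22763338 222.55086762]
```

View pics/chk2.png

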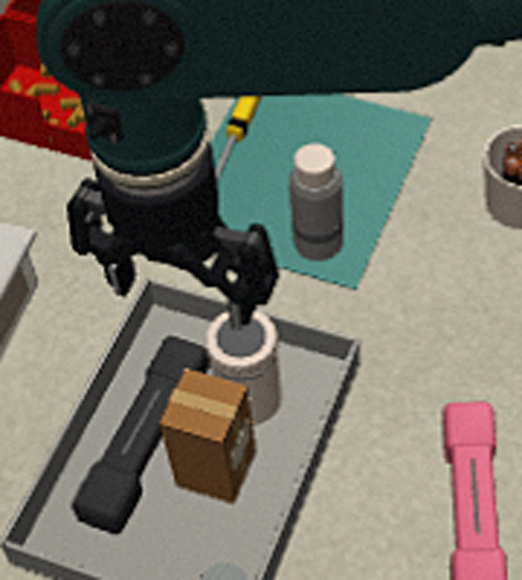

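The can stands upright on the mat. Next, the carton.

```bash
python3 -m handwheel '[[-0.001,0,0.02,0],[-0.001,0,0.05,0],[-0.001,0,0.1,0],[-0.001,0,0.14,0],[-0.001,0,0.158,0]]'; python3 -m handwheel '[[0,0,0,0],[0,0,0,0]]'; python3 -m handwheel '[[0,0,0,0],[0,0,0,0],[0,0,0,0],[0,0,0,0],[0,0,0,0]]' 1; python3 -m handwheel '[[0,0,-0.005,0],[0,0,-0.01,0],[0,0,-0.02,0],[0,0,-0.03,0],[0,0,-0.03,0]]'
```

```text
time_s: 13.78
tcp_pos: [497.2, 346.3, 63.2]
tcp_rot: [-179.7, 0.2, 89.9]
force: [0.5, -0.4, -0.4]
gripper_width: 0.997
grasp_force: 0.0
time_s: 14.02
tcp_pos: [500.5, 349.0, 69.5]
tcp_rot: [179.8, -0.1, 90.0]
force: [-0.2, 0.0, 0.6]
gripper_width: 0.996
grasp_force: 0.0
time_s: 14.65
tcp_pos: [500.2, 349.4, 69.4]
tcp_rot: [179.8, -0.1, 90.0]
force: [-0.5, 0.6, 4.9]
gripper_width: 0.639
grasp_force: 66.5
time_s: 15.28
tcp_pos: [500.0, 349.1, 99.0]
tcp_rot: [179.8, -0.1, 90.0]
force: [0.3, 0.5, -1.9]
gripper_width: 0.638
grasp_force: 65.8
```

```bash
python3 -m handwheel '[[0,0,-0.025,0],[0,0,-0.05,0],[0,0,-0.08,0],[0,0,-0.11,0],[0,0,-0.12,0]]'; python3 -m handwheel '[[-0.02,0,0,0],[-0.06,0,0,0],[-0.1,0,0,0],[-0.14,0,0,0],[-0.18,0,0,0]]'; python3 -m handwheel '[[-0.04,0,0,0],[-0.08,0,0,0],[-0.12,0,0,0],[-0.16,0,0,0],[-0.174,0,0,0]]';python3 -m handwheel '[[0,0,0,0],[0,0,0.02,0],[0,0,0.05,0],[0,0,0.08,0],[0,0,0.12,0]]';python3 -m handwheel '[[0,0,0.01,0],[0,0,0.02,0],[0,0,0.025,0],[0,0,0.025,0]]';python3 -m handwheel '[[0,0,0.003,0],[0,0,0.003,0],[0,0,0.003,0]]';python3 -m handwheel '[[0,0,0.003,0],[0,0,0.003,0],[0,0,0.003,0]]'
```

```text
time_s: 15.9
tcp_pos: [499.9, 349.0, 219.8]
tcp_rot: [179.8, -0.1, 90.0]
force: [0.1, 0.3, -2.2]
gripper_width: 0.64
grasp_force: 65.8
time_s: 16.52
tcp_pos: [497.7, 165.9, 215.0]
tcp_rot: [-179.8, 0.1, 90.0]
force: [-0.1, 0.6, -1.3]
gripper_width: 0.639
grasp_force: 65.7
time_s: 17.15
tcp_pos: [497.5, -8.0, 215.2]
tcp_rot: [-179.8, 0.0, 89.8]
force: [0.1, 0.6, -2.0]
gripper_width: 0.641
grasp_force: 65.7
time_s: 17.77
tcp_pos: [499.5, -3.9, 96.8]
tcp_rot: [179.9, -0.0, 90.1]
force: [0.4, -0.2, -2.2]
gripper_width: 0.638
grasp_force: 65.8
time_s: 18.27
tcp_pos: [499.7, -5.4, 73.1]
tcp_rot: [179.9, 0.0, 90.0]
force: [-1.4, 0.3, -2.0]
gripper_width: 0.64
grasp_force: 65.6
time_s: 18.65
tcp_pos: [499.2, -5.5, 69.5]
tcp_rot: [180.0, 0.0, 90.0]
force: [0.2, -0.3, -1.5]
gripper_width: 0.638
grasp_force: 65.7
time_s: 19.02
tcp_pos: [499.6, -5.6, 67.4]
tcp_rot: [179.9, 0.0, 90.0]
force: [-2.5, -0.4, 6.7]
gripper_width: 0.639
grasp_force: 66.5
```

```bash
python3 -m handwheel '[[0,0,-0.002,0],[0,0,-0.002,0],[0,0,-0.002,0]]';python3 -m handwheel '[[0,0,0,0],[0,0,0,0],[0,0,0,0],[0,0,0,0]]' 0;python3 -m handwheel '[[0,0,-0.02,0],[0,0,-0.05,0],[0,0,-0.1,0],[0,0,-0.15,0],[0,0,-0.155,0]]'; python3 -m handwheel '[[0.06,0,0,0],[0.12,0,0,0],[0.18,0,0,0],[0.24,0,0,0],[0.277,0,0,0]]';  python3 -m handwheel '[[0,0,0,0],[0,0,0.03,0],[0,0,0.08,0],[0,0,0.13,0],[0,0,0.157,0]]'; python3 -m handwheel '[[0,0,0,0],[0,0,0,0]]'; python3 -m handwheel '[[0,0,0,0],[0,0,0,0],[0,0,0,0],[0,0,0,0],[0,0,0,0]]' 1; python3 -m handwheel '[[0,0,-0.005,0],[0,0,-0.01,0],[0,0,-0.02,0],[0,0,-0.03,0],[0,0,-0.03,0]]'
```

```text
time_s: 19.4
tcp_pos: [498.7, -5.3, 67.6]
tcp_rot: [-179.9, -0.0, 90.0]
force: [0.6, 0.7, -2.0]
gripper_width: 0.639
grasp_force: 65.8
time_s: 19.9
tcp_pos: [499.2, -5.4, 68.5]
tcp_rot: [180.0, 0.0, 90.0]
force: [0.3, 0.2, 0.4]
gripper_width: 1.003
grasp_force: 0.0
time_s: 20.52
tcp_pos: [501.4, -5.7, 228.7]
tcp_rot: [179.4, 0.1, 90.0]
force: [0.7, 0.4, -0.2]
gripper_width: 1.003
grasp_force: 0.0
time_s: 21.15
tcp_pos: [498.0, 274.1, 221.5]
tcp_rot: [-179.9, 0.0, 90.1]
force: [-0.5, 0.3, 0.4]
gripper_width: 0.998
grasp_force: 0.0
time_s: 21.78
tcp_pos: [496.8, 269.1, 61.9]
tcp_rot: [-179.7, 0.2, 89.9]
force: [0.2, -0.7, 0.6]
gripper_width: 0.999
grasp_force: 0.0
time_s: 22.02
tcp_pos: [500.0, 271.2, 67.6]
tcp_rot: [179.9, -0.0, 90.0]
force: [-0.6, 0.5, 1.0]
gripper_width: 0.998
grasp_force: 0.0
time_s: 22.65
tcp_pos: [500.1, 272.2, 69.1]
tcp_rot: [179.8, -0.1, 90.0]
force: [-2.1, -0.5, 6.1]
gripper_width: 0.663
grasp_force: 62.4
time_s: 23.28
tcp_pos: [500.0, 272.0, 97.9]
tcp_rot: [179.8, -0.1, 90.0]
force: [1.0, 0.4, -2.9]
gripper_width: 0.661
grasp_force: 64.2
```

```bash
python3 -m handwheel '[[0,0,-0.025,0],[0,0,-0.05,0],[0,0,-0.08,0],[0,0,-0.11,0],[0,0,-0.12,0]]'; python3 -m handwheel '[[-0.02,0,0,0],[-0.06,0,0,0],[-0.1,0,0,0],[-0.14,0,0,0],[-0.18,0,0,0]]'; python3 -m handwheel '[[-0.04,0,0,0],[-0.08,0,0,0],[-0.12,0,0,0],[-0.16,0,0,0],[-0.172,0,0,0]]';python3 -m handwheel '[[0,0,0,0],[0,0,0.02,0],[0,0,0.05,0],[0,0,0.08,0],[0,0,0.12,0]]';python3 -m handwheel '[[0,0,0.01,0],[0,0,0.02,0],[0,0,0.022,0],[0,0,0.022,0]]';python3 -m handwheel '[[0,0,0.004,0],[0,0,0.004,0],[0,0,0.004,0]]';python3 -m handwheel '[[0,0,0.003,0],[0,0,0.003,0],[0,0,0.003,0]]'
```

```text
time_s: 23.9
tcp_pos: [500.0, 272.0, 218.6]
tcp_rot: [179.8, -0.1, 90.0]
force: [1.3, -0.2, -2.6]
gripper_width: 0.661
grasp_force: 64.5
time_s: 24.52
tcp_pos: [497.7, 89.1, 214.0]
tcp_rot: [-179.8, 0.1, 90.0]
force: [-0.1, -0.8, -2.4]
gripper_width: 0.664
grasp_force: 64.5
time_s: 25.15
tcp_pos: [497.3, -83.2, 214.0]
tcp_rot: [-179.8, 0.0, 89.8]
force: [-0.0, 0.5, -3.0]
gripper_width: 0.661
grasp_force: 64.4
time_s: 25.78
tcp_pos: [499.5, -79.1, 95.8]
tcp_rot: [179.9, -0.0, 90.1]
force: [0.2, 0.3, -3.1]
gripper_width: 0.663
grasp_force: 64.5
time_s: 26.28
tcp_pos: [500.0, -80.6, 75.5]
tcp_rot: [179.9, 0.0, 90.0]
force: [-0.4, 0.4, -1.3]
gripper_width: 0.66
grasp_force: 64.7
time_s: 26.65
tcp_pos: [499.2, -80.5, 70.4]
tcp_rot: [180.0, 0.0, 90.0]
force: [-0.0, -1.1, -2.5]
gripper_width: 0.66
grasp_force: 64.7
time_s: 27.02
tcp_pos: [499.2, -80.5, 67.3]
tcp_rot: [180.0, 0.0, 90.0]
force: [0.1, 0.6, -2.0]
gripper_width: 0.666
grasp_force: 64.8
```

```bash
python3 -m handwheel '[[0,0,0.001,0],[0,0,0.001,0],[0,0,0.001,0]]';python3 -m handwheel '[[0,0,0,0],[0,0,0,0],[0,0,0,0],[0,0,0,0]]' 0;python3 -m handwheel '[[0,0,-0.02,0],[0,0,-0.05,0],[0,0,-0.1,0],[0,0,-0.15,0],[0,0,-0.155,0]]'; python3 -m handwheel '[[-0.05,-0.05,0,0],[-0.1,-0.1,0,0],[-0.1,-0.1,0,0],[-0.1,-0.1,0,0]]'; python3 - <<'E'
from h import *
s=Cam("side");t=Cam("top")
A=cv2.resize(s.im[140:320,130:310],(400,400),interpolation=2)
B=cv2.resize(t.im[115:215,90:310],(880//2*1,200),interpolation=2)
B=cv2.resize(t.im[110:210,90:190],(400,400),interpolation=2)
cv2.imwrite("pics/chk3.png",np.hstack([A,B]))
E
```

```text
time_s: 27.4
tcp_pos: [499.3, -80.6, 67.2]
tcp_rot: [180.0, 0.0, 90.0]
force: [-2.6, -0.1, 6.2]
gripper_width: 0.661
grasp_force: 65.7
time_s: 27.9
tcp_pos: [499.1, -80.4, 66.1]
tcp_rot: [-180.0, -0.0, 90.0]
force: [-0.4, -0.2, 0.7]
gripper_width: 1.001
grasp_force: 0.0
time_s: 28.52
tcp_pos: [501.4, -81.0, 226.6]
tcp_rot: [179.5, 0.2, 90.0]
force: [0.3, 0.2, -0.5]
gripper_width: 0.997
grasp_force: 0.0
time_s: 29.02
tcp_pos: [398.6, -180.6, 220.6]
tcp_rot: [-180.0, -0.1, 89.9]
force: [-0.1, -0.6, -0.7]
gripper_width: 1.0
grasp_force: 0.0
```

View pics/chk3.png

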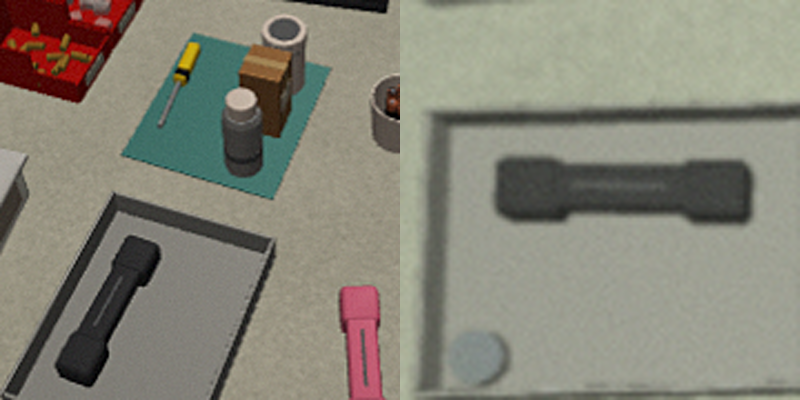

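All three stand upright on the mat and the handset is clear. Refining the handset and cradle poses from both cameras.

```bash
cat > fit.py <<'E'
from h import *
from scipy.optimize import minimize
def boxes(p,z0):
    c,s=np.cos(p[2]),np.sin(p[2]); out=[]
    for x0,x1,w,a,b in((-95,-45,23,0,36),(45,95,23,0,36),(-46,46,18,14,36)):
        P=np.array([(x,y,z) for x in(x0,x1) for y in(-w,w) for z in(a,b)],float)
        out.append(np.c_[p[0]+c*P[:,0]-s*P[:,1],p[1]+s*P[:,0]+c*P[:,1],P[:,2]+z0])
    return out
def sil(cam,p,z0,k=4):
    m=np.zeros((384*k,512*k),np.uint8)
    for B in boxes(p,z0):
        cv2.fillConvexPoly(m,cv2.convexHull((cam.px(B)*k+k/2-.5).round().astype(np.int32)),1)
    return m
def fit(cam,g,p0,z0,k=4):
    m0=sil(cam,p0,z0,k); roi=cv2.dilate(m0,np.ones((61,61)))
    D=cv2.resize((g).astype(np.uint8),None,fx=k,fy=k,interpolation=cv2.INTER_CUBIC)
    f=lambda q:np.sum((sil(cam,(q[0],q[1],q[2]/50),z0,k)!=D)[roi>0])
    q0=np.array([p0[0],p0[1],p0[2]*50])
    r=minimize(f,q0,method="Nelder-Mead",options=dict(initial_simplex=q0+np.array([[0,0,0],[6,0,0],[0,6,0],[0,0,5.]]),xatol=.1,fatol=1))
    return (r.x/[1,1,50]).round(3),r.fun,m0.sum()
E
python3 - <<'E'
from fit import *
for n in("top","side"):
    c=Cam(n); g=c.im.max(2)<85
    print(n,fit(c,g,(567,342,1.58),5))
    if n=="side":
        S=lambda p,z:c.world(((p[0]+.5)/8-.5+235,(p[1]+.5)/8-.5+90),z).tolist()
        print([S(p,33) for p in((100,252),(235,262),(222,335),(85,320))],[S(p,33) for p in((422,283),(550,297),(545,372),(410,365))])
        print([S(p,33) for p in((65,335),(552,388),(600,122))])
E
```

```text
top (array([569.787, 344.948,   1.488]), np.float64(3695.0), np.uint64(16848))
side (array([569.836, 343.564,   1.549]), np.float64(4803.0), np.uint64(22467))
[[606.6, -292.6], [548.2, -305.2], [538.7, -257.8], [597.8, -248.1]] [[466.6, -318.1], [411.3, -327.2], [401.2, -279.6], [456.9, -265.3]]
[[602.7, -236.2], [395.9, -270.9], [419.9, -452.7]]
```

```bash
python3 - <<'E'
from fit import *
for n in("top","side"):
    c=Cam(n)
    for th in (60,70,80,90,100):
        g=cv2.GaussianBlur(c.im,(0,0),.7).max(2)<th
        lab=cv2.connectedComponents(g.astype(np.uint8))[1]
        u=c.px([[567,342,41]])[0].round().astype(int); g=lab==lab[u[1],u[0]]
        print(n,th,g.sum(),fit(c,g,(567,342,1.54),5))
E
```

```text
top 60 177730 (array([571.181, 341.006,   1.792]), np.float64(24845.0), np.uint64(16770))
top 70 169395 (array([534.376, 365.334,   1.437]), np.float64(22198.0), np.uint64(16770))
top 80 754 (array([569.716, 343.834,   1.493]), np.float64(4580.0), np.uint64(16770))
top 90 822 (array([568.96 , 345.896,   1.509]), np.float64(3507.0), np.uint64(16770))
top 100 890 (array([569.255, 343.246,   1.525]), np.float64(2471.0), np.uint64(16770))
side 60 1120 (array([569.378, 342.468,   1.545]), np.float64(4521.0), np.uint64(22686))
side 70 1187 (array([570.345, 342.228,   1.573]), np.float64(3452.0), np.uint64(22686))
side 80 1224 (array([569.993, 343.391,   1.541]), np.float64(2929.0), np.uint64(22686))
side 90 1250 (array([570.113, 343.355,   1.539]), np.float64(2511.0), np.uint64(22686))
side 100 1274 (array([570.29 , 344.096,   1.55 ]), np.float64(2159.0), np.uint64(22686))
```

```bash
python3 -m handwheel '[[0.052,0.017,0,0],[0.104,0.034,0,0],[0.157,0.051,0,0],[0.21,0.068,0,0],[0.262,0.0855,0,0]]' 0.3; python3 -m handwheel '[[0.052,0.017,0,0],[0.104,0.034,0,0],[0.157,0.051,0,0],[0.21,0.068,0,0],[0.262,0.0855,0,0]]'; python3 -m handwheel '[[0,0,0.03,0],[0,0,0.07,0],[0,0,0.12,0],[0,0,0.12,0],[0,0,0.12,0]]'; python3 -m handwheel '[[0,0,0,0],[0,0,0,0]]'
```

```text
time_s: 29.95
tcp_pos: [485.1, 84.3, 221.3]
tcp_rot: [180.0, 0.0, 90.1]
force: [0.6, -1.3, -0.7]
gripper_width: 0.703
grasp_force: 0.0
time_s: 30.58
tcp_pos: [570.1, 346.6, 220.8]
tcp_rot: [-180.0, 0.0, 90.1]
force: [0.5, -1.0, -0.0]
gripper_width: 0.703
grasp_force: 0.0
time_s: 31.2
tcp_pos: [570.8, 344.6, 103.1]
tcp_rot: [179.9, -0.1, 90.0]
force: [0.3, -0.2, 0.5]
gripper_width: 0.7
grasp_force: 0.0
time_s: 31.45
tcp_pos: [571.3, 344.2, 104.1]
tcp_rot: [179.8, -0.1, 90.0]
force: [0.5, 0.4, 0.2]
gripper_width: 0.701
grasp_force: 0.0
```

```bash
python3 -m handwheel '[[0,0,0.02,0.03],[-0.001,-0.001,0.04,0.03],[-0.001,-0.001,0.05,0.03],[-0.001,-0.001,0.05,0.03]]'; python3 -m handwheel '[[0,0,0.015,0],[0,0,0.03,0],[0,0,0.035,0],[0,0,0.035,0],[0,0,0.035,0]]'; 
```

```text
time_s: 31.95
tcp_pos: [568.2, 342.1, 49.4]
tcp_rot: [-179.8, 0.1, 88.3]
force: [0.2, -0.1, 0.4]
gripper_width: 0.698
grasp_force: 0.0
time_s: 32.58
tcp_pos: [569.5, 342.8, 16.8]
tcp_rot: [179.9, -0.0, 88.3]
force: [0.7, -0.5, 0.1]
gripper_width: 0.697
grasp_force: 0.0
```

```bash
python3 -m handwheel '[[0,0.0005,-0.002,0],[0,0.0005,-0.002,0]]'; python3 -m handwheel '[[0,0,0,0],[0,0,0,0],[0,0,0,0],[0,0,0,0],[0,0,0,0]]' 1; python3 -m handwheel '[[0,0,-0.005,0],[0,0,-0.01,0],[0,0,-0.02,0],[0,0,-0.03,0],[0,0,-0.03,0]]'
```

```text
time_s: 32.83
tcp_pos: [570.1, 342.8, 19.2]
tcp_rot: [179.9, -0.0, 88.3]
force: [-1.0, -0.1, 0.5]
gripper_width: 0.702
grasp_force: 0.0
time_s: 33.45
tcp_pos: [569.6, 342.5, 18.2]
tcp_rot: [-180.0, 0.0, 88.3]
force: [0.5, -0.2, 0.2]
gripper_width: 0.001
grasp_force: 0.0
time_s: 34.08
tcp_pos: [570.6, 343.1, 50.3]
tcp_rot: [179.8, -0.1, 88.3]
force: [-0.6, -0.0, -0.7]
gripper_width: 0.003
grasp_force: 0.0
```

```bash
python3 -m handwheel '[[0,0,-0.04,0],[0,0,-0.08,0],[0,0,-0.12,0],[0,0,-0.12,0]]' 0.3; python3 - <<'E'
from h import *
s=Cam("side");t=Cam("top")
print(env.state()["tcp_pos"],s.px([[570,343,170]]),t.px([[570,343,170]]))
A=cv2.resize(s.im[180:340,110:270],(400,400),interpolation=2)
B=cv2.resize(t.im[110:210,80:180],(400,400),interpolation=2)
cv2.imwrite("pics/chk4.png",np.hstack([A,B]))
E
```

```text
time_s: 34.58
tcp_pos: [571.7, 343.6, 173.7]
tcp_rot: [179.5, -0.3, 88.3]
force: [-0.6, 0.2, 0.8]
gripper_width: 0.698
grasp_force: 0.0
[569.56188131 342.54180721 168.22210012] [[170.90198137 247.09509183]] [[129.82067172 144.48902097]]
```

View pics/chk4.png

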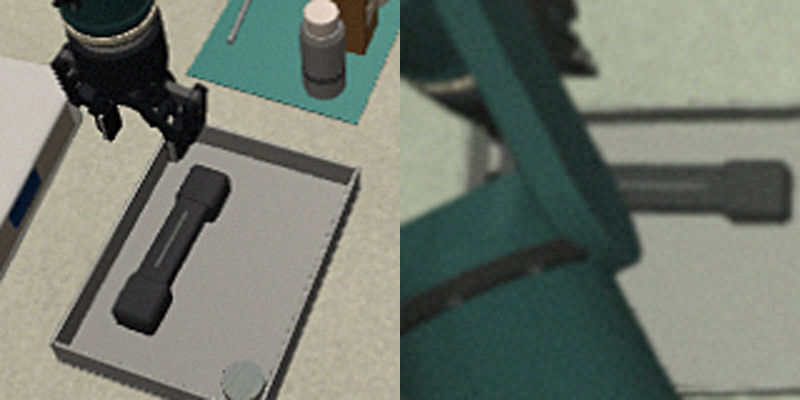

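```bash
python3 - <<'E'
from h import *
s=Cam("side")
print(env.state()["tcp_pos"])
for z in(168,178,188,198,208): print(z,s.px([[602,343,z],[538,343,z]]).round(1).tolist())
crop(s.im,140,205,200,260,10,"pics/tips.png")
E
```

```text
[568.93789212 342.24277042 166.71668288]
168 [[158.9, 243.9], [183.4, 251.3]]
178 [[158.1, 241.5], [182.8, 249.0]]
188 [[157.4, 239.1], [182.2, 246.6]]
198 [[156.6, 236.7], [181.6, 244.2]]
208 [[155.8, 234.3], [181.0, 241.8]]
```

View pics/tips.png

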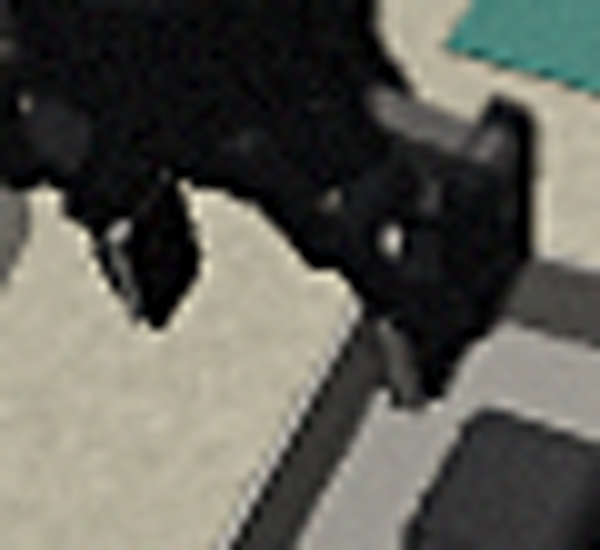

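The real fingertips sit about 20–27 mm higher than the reported TCP (seen at ≈(155,237) and (181,245), which is z≈194). That explains the cap grip on the can and the fingers closing above the bar. I'll find the true height by gently touching the tray floor beside the bar.

```bash
python3 -m handwheel '[[0,0.001,0.04,0],[0,0.001,0.08,0],[0,0.001,0.12,0],[0,0.001,0.145,0],[0,0.001,0.145,0]]'; python3 -m handwheel '[[0,0,0.01,0],[0,0,0.01,0],[0,0,0.01,0]]'; python3 -m handwheel '[[0,0,0.005,0],[0,0,0.005,0],[0,0,0.005,0]]'; python3 -m handwheel '[[0,0,0.004,0],[0,0,0.004,0],[0,0,0.004,0]]'
```

```text
time_s: 35.35
tcp_pos: [567.0, 340.7, 17.4]
tcp_rot: [-179.4, 0.3, 88.3]
force: [-0.3, -0.0, -0.0]
gripper_width: 0.701
grasp_force: 0.0
time_s: 35.72
tcp_pos: [571.2, 342.8, 14.4]
tcp_rot: [179.9, -0.0, 88.3]
force: [0.3, -0.1, 1.2]
gripper_width: 0.701
grasp_force: 0.0
time_s: 36.1
tcp_pos: [570.6, 342.5, 8.3]
tcp_rot: [180.0, 0.0, 88.3]
force: [-0.5, 0.4, 0.6]
gripper_width: 0.701
grasp_force: 0.0
time_s: 36.48
tcp_pos: [570.5, 342.5, 4.1]
tcp_rot: [-180.0, 0.0, 88.3]
force: [0.6, 0.7, -0.0]
gripper_width: 0.7
grasp_force: 0.0
```

```bash
python3 -m handwheel '[[0,0,0.005,0],[0,0,0.005,0],[0,0,0.005,0]]'; python3 -m handwheel '[[0,0,0.004,0],[0,0,0.004,0],[0,0,0.004,0]]'; python3 -m handwheel '[[0,0,0,0],[0,0,0,0],[0,0,0,0],[0,0,0,0]]' 0.45
```

```text
time_s: 36.85
tcp_pos: [570.5, 342.5, -0.9]
tcp_rot: [-180.0, 0.0, 88.3]
force: [0.4, 0.5, -0.1]
gripper_width: 0.699
grasp_force: 0.0
time_s: 37.22
tcp_pos: [570.6, 342.5, -4.8]
tcp_rot: [-180.0, 0.0, 88.3]
force: [-0.6, 0.5, 0.4]
gripper_width: 0.7
grasp_force: 0.0
time_s: 37.72
tcp_pos: [570.6, 342.5, -4.7]
tcp_rot: [180.0, 0.0, 88.3]
force: [0.7, -0.1, 0.2]
gripper_width: 0.547
grasp_force: 0.0
```

```bash
python3 -m handwheel '[[0,0,-0.003,0],[0,0,-0.003,0],[0,0,-0.003,0]]'; python3 -m handwheel '[[0,0,0,0],[0,0,0,0],[0,0,0,0],[0,0,0,0],[0,0,0,0]]' 1
```

```text
time_s: 38.1
tcp_pos: [570.7, 342.5, -1.6]
tcp_rot: [180.0, -0.0, 88.3]
force: [0.2, -0.9, -0.3]
gripper_width: 0.553
grasp_force: 0.0
time_s: 38.72
tcp_pos: [570.9, 342.6, -1.4]
tcp_rot: [180.0, -0.0, 88.3]
force: [0.2, 0.5, 3.1]
gripper_width: 0.397
grasp_force: 61.9
```

```bash
python3 -m handwheel '[[0,0,-0.01,0],[0,0,-0.02,0],[0,0,-0.04,0],[0,0,-0.07,0],[0,0,-0.1,0]]'; python3 -m handwheel '[[0,0,-0.02,0],[0,0,-0.05,0],[0,0,-0.08,0],[0,0,-0.09,0],[0,0,-0.09,0]]';python3 -m handwheel '[[-0.02,-0.002,0,0],[-0.06,-0.005,0,0],[-0.11,-0.009,0,0],[-0.16,-0.0125,0,0],[-0.21,-0.0163,0,0]]';python3 -m handwheel '[[-0.05,-0.004,0,0],[-0.09,-0.007,0,0],[-0.13,-0.01,0,0],[-0.17,-0.013,0,0],[-0.21,-0.0163,0,0]]';python3 -m handwheel '[[-0.05,-0.004,0,0],[-0.1,-0.0075,0,0],[-0.15,-0.0115,0,0],[-0.19,-0.0145,0,0],[-0.21,-0.0163,0,0]]'
```

```text
time_s: 39.35
tcp_pos: [570.7, 342.6, 100.5]
tcp_rot: [179.9, -0.0, 88.3]
force: [0.3, 0.6, -1.2]
gripper_width: 0.398
grasp_force: 61.5
time_s: 39.98
tcp_pos: [570.8, 342.6, 188.9]
tcp_rot: [179.9, -0.0, 88.3]
force: [0.6, 0.4, -1.6]
gripper_width: 0.401
grasp_force: 61.5
time_s: 40.6
tcp_pos: [546.3, 130.3, 186.4]
tcp_rot: [-179.8, 0.1, 88.2]
force: [0.8, -1.8, -1.5]
gripper_width: 0.401
grasp_force: 61.5
time_s: 41.22
tcp_pos: [523.4, -78.3, 186.5]
tcp_rot: [-179.8, -0.0, 88.2]
force: [0.8, 0.1, -2.2]
gripper_width: 0.4
grasp_force: 61.5
time_s: 41.85
tcp_pos: [500.6, -287.7, 186.4]
tcp_rot: [-179.8, -0.1, 88.1]
force: [-0.0, 0.1, -1.6]
gripper_width: 0.4
grasp_force: 61.5
```

```bash
python3 -m handwheel '[[0,0,0,0.1],[0,0,0,0.25],[0,0,0,0.4],[0,0,0,0.55],[0,0,0,0.7]]';python3 -m handwheel '[[0,0,0,0.15],[0,0,0,0.3],[0,0,0,0.45],[0,0,0,0.6],[0,0,0,0.7]]'; python3 -m handwheel '[[0,0,0,0],[0,0,0,0],[0,0,0,0],[0,0,0,0]]';python3 -c "
from rig import env
print(env.state()['tcp_pos'],env.state()['tcp_rot'],env.state()['q'])"
```

```text
time_s: 42.48
tcp_pos: [502.0, -284.8, 187.3]
tcp_rot: [-179.9, 0.0, 47.9]
force: [-0.4, 0.4, -1.5]
gripper_width: 0.403
grasp_force: 61.4
time_s: 43.1
tcp_pos: [502.0, -284.7, 187.3]
tcp_rot: [-179.9, 0.1, 7.9]
force: [0.5, -1.0, -2.1]
gripper_width: 0.398
grasp_force: 61.4
time_s: 43.6
tcp_pos: [502.8, -285.7, 188.3]
tcp_rot: [-180.0, 0.0, 8.1]
force: [0.1, 0.3, -1.5]
gripper_width: 0.4
grasp_force: 61.4
[ 502.78762248 -285.67260399  188.29986024] [-1.79999775e+02  1.50036086e-03  8.09230084e+00] [-3.52206565e+01  8.74319622e+00  7.56381777e+01 -8.69956390e-04
  9.56198719e+01  4.66869575e+01]
```

```bash
python3 -m handwheel '[[0,0,0.03,0],[0,0,0.07,0],[0,0,0.11,0],[0,0,0.145,0],[0,0,0.157,0]]'; python3 -m handwheel '[[0,0,0,0],[0,0,0,0],[0,0,0,0]]'; python3 - <<'E'
from h import *
s=Cam("side");t=Cam("top")
A=cv2.resize(s.im[85:155,230:330],(560,392),interpolation=2)
B=cv2.resize(t.im[120:225,325:430],(0,0),fx=392/105,fy=392/105,interpolation=2)[:,:240]
cv2.imwrite("pics/hover.png",np.hstack([A,B]))
E
```

```text
time_s: 44.22
tcp_pos: [501.1, -284.5, 28.4]
tcp_rot: [-179.8, 0.2, 8.1]
force: [0.1, -0.7, -1.8]
gripper_width: 0.401
grasp_force: 61.4
time_s: 44.6
tcp_pos: [504.0, -286.5, 33.4]
tcp_rot: [179.8, -0.2, 8.1]
force: [0.0, 0.1, -1.4]
gripper_width: 0.403
grasp_force: 61.4
```

View pics/hover.png

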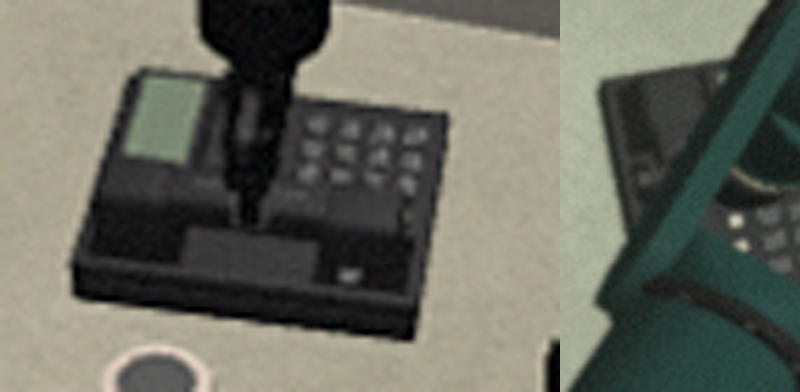

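The handset hovers over the wells, aligned with the cradle. Lowering it under force watch.

```bash
python3 -m handwheel '[[0,0,0.005,0],[0,0,0.009,0],[0,0,0.009,0],[0,0,0.009,0]]'; python3 -m handwheel '[[0,0,0.004,0],[0,0,0.004,0],[0,0,0.004,0]]'
```

```text
time_s: 45.2
tcp_pos: [502.7, -285.7, 22.1]
tcp_rot: [-180.0, 0.0, 8.1]
force: [0.0, -0.7, -2.0]
gripper_width: 0.399
grasp_force: 61.4
time_s: 45.58
tcp_pos: [502.8, -285.7, 18.2]
tcp_rot: [-180.0, 0.0, 8.1]
force: [-0.1, 0.8, -1.8]
gripper_width: 0.402
grasp_force: 61.4
```

Already below the deck rim with no contact, so the cups are in the wells.

```bash
python3 -m handwheel '[[0,0,0.003,0],[0,0,0.003,0],[0,0,0.003,0]]'; python3 -m handwheel '[[0,0,0.002,0],[0,0,0.002,0],[0,0,0.002,0]]'
```

```text
time_s: 45.95
tcp_pos: [502.8, -285.7, 15.3]
tcp_rot: [180.0, 0.0, 8.1]
force: [-0.3, 0.9, -1.8]
gripper_width: 0.398
grasp_force: 61.4
time_s: 46.32
tcp_pos: [503.1, -285.9, 13.6]
tcp_rot: [180.0, -0.0, 8.1]
force: [0.5, -0.0, -1.0]
gripper_width: 0.402
grasp_force: 61.6
```

```bash
python3 -m handwheel '[[0,0,0.001,0],[0,0,0.001,0]]'; python3 -m handwheel '[[0,0,0,0],[0,0,0,0],[0,0,0,0],[0,0,0,0]]' 0.3; python3 -m handwheel '[[0,0,-0.01,0],[0,0,-0.04,0],[0,0,-0.08,0],[0,0,-0.13,0],[0,0,-0.18,0]]';python3 -m handwheel '[[0,0,0,-0.15],[0,0,0,-0.3],[0,0,0,-0.45],[0,0,0,-0.6],[0,0,0,-0.75]]' 0; python3 -m handwheel '[[0,0,0,-0.15],[0,0,0,-0.3],[0,0,0,-0.45],[0,0,0,-0.6],[0,0,0,-0.68]]';python3 -m handwheel '[[0.06,0,0,0],[0.12,0,0,0],[0.18,0,0,0],[0.205,0,0,0],[0.205,0,0,0]]'; python3 -m handwheel '[[0,0,0,0],[0,0,0,0]]'
```

```text
time_s: 46.58
tcp_pos: [503.1, -285.9, 13.6]
tcp_rot: [180.0, -0.0, 8.1]
force: [-2.0, 0.7, 4.8]
gripper_width: 0.399
grasp_force: 62.3
time_s: 47.08
tcp_pos: [502.8, -285.7, 12.1]
tcp_rot: [-180.0, 0.0, 8.1]
force: [-0.8, -0.3, 0.5]
gripper_width: 0.695
grasp_force: 0.0
time_s: 47.7
tcp_pos: [502.7, -285.6, 194.7]
tcp_rot: [180.0, -0.0, 8.1]
force: [0.3, -0.1, -0.7]
gripper_width: 0.696
grasp_force: 0.0
time_s: 48.32
tcp_pos: [502.9, -285.8, 193.3]
tcp_rot: [179.9, -0.0, 51.3]
force: [-0.1, 1.0, -0.4]
gripper_width: 1.002
grasp_force: 0.0
time_s: 48.95
tcp_pos: [502.9, -285.8, 193.2]
tcp_rot: [179.9, 0.0, 90.2]
force: [0.3, 0.1, -1.3]
gripper_width: 1.004
grasp_force: 0.0
time_s: 49.58
tcp_pos: [503.0, -79.1, 193.5]
tcp_rot: [179.9, 0.0, 90.2]
force: [0.5, 0.0, 0.7]
gripper_width: 0.999
grasp_force: 0.0
time_s: 49.82
tcp_pos: [502.9, -81.9, 192.4]
tcp_rot: [180.0, 0.0, 89.9]
force: [0.3, -0.2, -1.2]
gripper_width: 0.998
grasp_force: 0.0
```

```bash
python3 - <<'E'
from fit import *
print(env.state()["tcp_pos"],env.state()["tcp_rot"])
s=Cam("side");t=Cam("top")
E=dict(can=((501,70),133),carton=((499.3,-5.4),118),jar=((499.3,-80.5),108))
for c,n in((t,"top"),(s,"side")):
    print(n,{k:c.px([[*p,h]])[0].round(1).tolist() for k,(p,h) in E.items()}, "wells",c.px([[573,-276,20],[434,-296,20]]).round(1).tolist())
A=cv2.resize(s.im[80:250,170:330],(0,0),fx=3.4,fy=3.4,interpolation=2)
cv2.imwrite("pics/after.png",A)
# caps/lids seen bright, top view
for c,n in((t,"top"),(s,"side")):
    b=cv2.GaussianBlur(c.im,(0,0),.7).min(2)
    for k in("can","jar"):
        u=c.px([[*E[k][0],E[k][1]]])[0].astype(int)
        w=b[u[1]-16:u[1]+17,u[0]-16:u[0]+17]>150
        ys,xs=np.nonzero(w); 
        if len(xs): m=((xs.min()+xs.max())/2+u[0]-16,(ys.min()+ys.max())/2+u[1]-16); print(n,k,len(xs),m,c.world(m,E[k][1]))
E
```

```text
[502.85841668 -81.93635821 192.37506631] [1.79998895e+02 2.62417803e-02 8.98982029e+01]
top {'can': [234.5, 170.5], 'carton': [262.1, 171.5], 'jar': [289.0, 171.5]} wells [[349.5, 151.8], [359.0, 196.8]]
side {'can': [238.9, 182.3], 'carton': [248.5, 167.4], 'jar': [256.8, 152.7]} wells [[254.6, 128.8], [294.4, 133.8]]
top can 205 (np.float64(228.5), np.float64(170.0)) [502.7  86.4]
top jar 93 (np.float64(284.5), np.float64(172.0)) [498.2 -67.9]
side can 78 (np.float64(238.0), np.float64(184.0)) [501.   76.8]
side jar 46 (np.float64(257.0), np.float64(153.0)) [498.2 -79.3]
```

View pics/after.png

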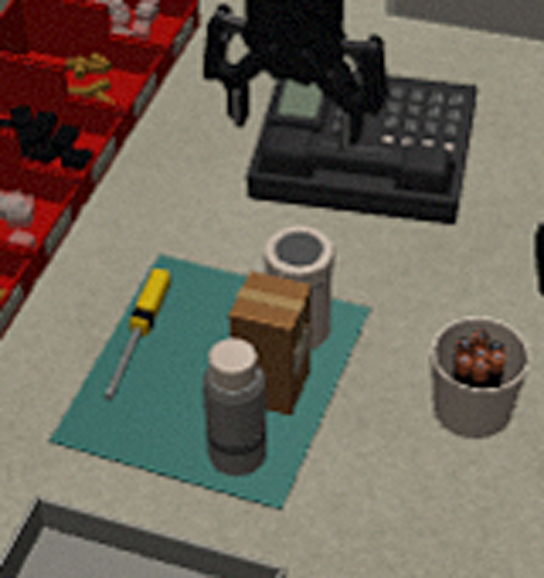

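The picture shows the handset seated across both wells, with the jar, carton and can upright on the mat and the screwdriver in place. Now the jar goes back, gripped a little lower and returned to the TCP position where it was picked.

```bash
python3 -m handwheel '[[0.001,-0.003,0.03,0],[0.001,-0.003,0.07,0],[0.001,-0.003,0.11,0],[0.001,-0.003,0.137,0],[0.001,-0.003,0.137,0]]'; python3 -m handwheel '[[0,0,0,0],[0,0,0,0]]'; python3 -m handwheel '[[0,0,0,0],[0,0,0,0],[0,0,0,0],[0,0,0,0],[0,0,0,0]]' 1; python3 -m handwheel '[[0,0,-0.005,0],[0,0,-0.01,0],[0,0,-0.02,0],[0,0,-0.03,0],[0,0,-0.03,0]]'
```

```text
time_s: 50.55
tcp_pos: [497.6, -79.8, 52.5]
tcp_rot: [-179.6, -0.1, 89.9]
force: [1.0, -0.8, 0.4]
gripper_width: 0.999
grasp_force: 0.0
time_s: 50.8
tcp_pos: [501.2, -80.3, 57.3]
tcp_rot: [179.8, 0.1, 90.0]
force: [-0.9, -0.9, 0.2]
gripper_width: 1.0
grasp_force: 0.0
time_s: 51.42
tcp_pos: [500.3, -80.0, 56.8]
tcp_rot: [179.9, 0.0, 90.0]
force: [-1.6, -1.3, 5.5]
gripper_width: 0.678
grasp_force: 63.8
time_s: 52.05
tcp_pos: [500.9, -80.0, 86.8]
tcp_rot: [179.8, 0.1, 90.0]
force: [-0.6, -0.2, -2.3]
gripper_width: 0.678
grasp_force: 64.5
```

```bash
python3 -m handwheel '[[0,0,-0.025,0],[0,0,-0.05,0],[0,0,-0.08,0],[0,0,-0.11,0],[0,0,-0.13,0]]'; python3 -m handwheel '[[0.02,0,0,0],[0.06,0,0,0],[0.1,0,0,0],[0.14,0,0,0],[0.18,0,0,0]]'; python3 -m handwheel '[[0.04,0,0,0],[0.08,0,0,0],[0.12,0,0,0],[0.16,0,0,0],[0.173,0,0,0]]';python3 -m handwheel '[[0,0,0,0],[0,0,0.02,0],[0,0,0.05,0],[0,0,0.08,0],[0,0,0.12,0]]';python3 -m handwheel '[[0,0,0.01,0],[0,0,0.02,0],[0,0,0.03,0],[0,0,0.03,0],[0,0,0.03,0]]'
```

```text
time_s: 52.68
tcp_pos: [500.2, -79.8, 216.9]
tcp_rot: [179.9, 0.0, 90.0]
force: [0.5, -0.9, -3.0]
gripper_width: 0.675
grasp_force: 64.9
time_s: 53.3
tcp_pos: [499.6, 101.5, 215.0]
tcp_rot: [-180.0, 0.0, 90.0]
force: [0.5, 0.4, -2.5]
gripper_width: 0.676
grasp_force: 64.9
time_s: 53.92
tcp_pos: [499.2, 275.2, 214.5]
tcp_rot: [-179.9, 0.0, 90.2]
force: [-0.0, -1.4, -2.0]
gripper_width: 0.68
grasp_force: 64.9
time_s: 54.55
tcp_pos: [501.0, 271.7, 95.6]
tcp_rot: [179.8, -0.0, 89.9]
force: [1.6, 0.3, -3.9]
gripper_width: 0.677
grasp_force: 64.9
time_s: 55.18
tcp_pos: [500.4, 273.5, 66.2]
tcp_rot: [179.9, -0.0, 90.0]
force: [0.1, 0.6, -2.6]
gripper_width: 0.676
grasp_force: 65.0
```

```bash
python3 -m handwheel '[[-0.001,0,0.003,0],[-0.001,0,0.006,0],[-0.001,0,0.006,0],[-0.001,0,0.006,0]]';python3 -m handwheel '[[0,0,0.002,0],[0,0,0.002,0],[0,0,0.002,0]]'
```

```text
time_s: 55.68
tcp_pos: [499.7, 272.3, 59.2]
tcp_rot: [-180.0, 0.0, 90.0]
force: [-0.4, 0.6, -2.7]
gripper_width: 0.679
grasp_force: 65.0
time_s: 56.05
tcp_pos: [499.9, 272.6, 58.9]
tcp_rot: [180.0, -0.0, 90.0]
force: [-3.2, -0.4, 6.1]
gripper_width: 0.678
grasp_force: 65.8
```

```bash
python3 -m handwheel '[[0,0,-0.001,0],[0,0,-0.001,0]]';python3 -m handwheel '[[0,0,0,0],[0,0,0,0],[0,0,0,0],[0,0,0,0]]' 0;python3 -m handwheel '[[0,0,-0.02,0],[0,0,-0.05,0],[0,0,-0.1,0],[0,0,-0.15,0],[0,0,-0.155,0]]'; python3 -m handwheel '[[-0.06,0,0,0],[-0.12,0,0,0],[-0.18,0,0,0],[-0.24,0,0,0],[-0.278,0,0,0]]';python3 -m handwheel '[[0,0,0,0],[0,0,0.02,0],[0,0,0.06,0],[0,0,0.11,0],[0,0,0.16,0]]'; python3 -m handwheel '[[0,0,0,0],[0,0,0,0]]'
```

```text
time_s: 56.3
tcp_pos: [499.9, 272.5, 58.9]
tcp_rot: [180.0, -0.0, 90.0]
force: [-2.7, -0.6, 4.5]
gripper_width: 0.682
grasp_force: 65.5
time_s: 56.8
tcp_pos: [499.9, 272.2, 58.1]
tcp_rot: [-180.0, 0.0, 90.0]
force: [-0.0, -0.0, 0.6]
gripper_width: 0.998
grasp_force: 0.0
time_s: 57.42
tcp_pos: [502.1, 273.3, 219.1]
tcp_rot: [179.4, -0.2, 90.0]
force: [0.6, -1.1, -0.3]
gripper_width: 1.003
grasp_force: 0.0
time_s: 58.05
tcp_pos: [499.0, -8.2, 211.9]
tcp_rot: [-179.9, 0.0, 89.9]
force: [0.1, 0.3, 0.1]
gripper_width: 1.0
grasp_force: 0.0
time_s: 58.68
tcp_pos: [499.4, -4.3, 51.3]
tcp_rot: [-180.0, -0.0, 90.1]
force: [0.9, 0.6, -0.5]
gripper_width: 1.001
grasp_force: 0.0
time_s: 58.92
tcp_pos: [500.9, -5.2, 54.8]
tcp_rot: [179.9, 0.0, 90.1]
force: [-0.2, -0.6, 0.3]
gripper_width: 0.997
grasp_force: 0.0
```

```bash
python3 -m handwheel '[[0,0,0,0],[0,0,0,0],[0,0,0,0],[0,0,0,0],[0,0,0,0]]' 1; python3 -m handwheel '[[0,0,-0.005,0],[0,0,-0.01,0],[0,0,-0.02,0],[0,0,-0.03,0],[0,0,-0.03,0]]'; python3 -m handwheel '[[0,0,-0.025,0],[0,0,-0.05,0],[0,0,-0.08,0],[0,0,-0.11,0],[0,0,-0.13,0]]'; python3 -m handwheel '[[0.02,0,0,0],[0.06,0,0,0],[0.1,0,0,0],[0.14,0,0,0],[0.18,0,0,0]]'; python3 -m handwheel '[[0.04,0,0,0],[0.08,0,0,0],[0.12,0,0,0],[0.16,0,0,0],[0.175,0,0,0]]';python3 -m handwheel '[[0,0,0,0],[0,0,0.02,0],[0,0,0.05,0],[0,0,0.08,0],[0,0,0.12,0]]';python3 -m handwheel '[[0,0,0.01,0],[0,0,0.02,0],[0,0,0.03,0],[0,0,0.03,0],[0,0,0.03,0]]'
```

```text
time_s: 59.55
tcp_pos: [501.1, -5.8, 56.1]
tcp_rot: [179.8, 0.0, 90.0]
force: [-2.0, -0.0, 7.1]
gripper_width: 0.651
grasp_force: 63.7
time_s: 60.18
tcp_pos: [500.8, -5.9, 84.8]
tcp_rot: [179.8, 0.0, 90.0]
force: [-0.2, -0.6, -1.5]
gripper_width: 0.647
grasp_force: 63.5
time_s: 60.8
tcp_pos: [500.2, -5.8, 214.8]
tcp_rot: [179.9, 0.0, 90.0]
force: [-0.6, -0.4, -1.8]
gripper_width: 0.642
grasp_force: 63.9
time_s: 61.42
tcp_pos: [499.6, 175.5, 212.9]
tcp_rot: [-180.0, 0.0, 90.0]
force: [0.5, -0.7, -2.3]
gripper_width: 0.648
grasp_force: 63.9
time_s: 62.05
tcp_pos: [499.2, 351.1, 212.2]
tcp_rot: [-179.9, 0.0, 90.1]
force: [0.0, -1.0, -3.2]
gripper_width: 0.645
grasp_force: 63.9
time_s: 62.68
tcp_pos: [501.1, 347.7, 93.8]
tcp_rot: [179.8, -0.0, 89.9]
force: [0.5, 0.2, -1.2]
gripper_width: 0.647
grasp_force: 64.0
time_s: 63.3
tcp_pos: [500.3, 349.6, 64.2]
tcp_rot: [179.9, -0.0, 90.0]
force: [-0.3, 1.2, -2.4]
gripper_width: 0.647
grasp_force: 64.0
```

```bash
python3 -m handwheel '[[0,0,0.003,0],[0,0,0.005,0],[0,0,0.005,0],[0,0,0.005,0]]';python3 -m handwheel '[[0,0,0.002,0],[0,0,0.002,0],[0,0,0.002,0]]'
```

```text
time_s: 63.8
tcp_pos: [499.8, 349.3, 58.3]
tcp_rot: [180.0, 0.0, 90.0]
force: [-1.0, 0.3, -2.1]
gripper_width: 0.647
grasp_force: 64.0
time_s: 64.18
tcp_pos: [499.9, 349.5, 58.2]
tcp_rot: [180.0, -0.0, 90.0]
force: [-2.6, -1.3, 4.9]
gripper_width: 0.649
grasp_force: 64.8
```

```bash
python3 -m handwheel '[[0,0,-0.001,0],[0,0,-0.001,0]]';python3 -m handwheel '[[0,0,0,0],[0,0,0,0],[0,0,0,0],[0,0,0,0]]' 0;python3 -m handwheel '[[0,0,-0.02,0],[0,0,-0.05,0],[0,0,-0.1,0],[0,0,-0.15,0],[0,0,-0.155,0]]'; python3 -m handwheel '[[-0.06,0,0,0],[-0.12,0,0,0],[-0.18,0,0,0],[-0.24,0,0,0],[-0.28,0.001,0,0]]';python3 -m handwheel '[[0,0,0,0],[0,0,0.02,0],[0,0,0.06,0],[0,0,0.11,0],[0,0,0.16,0]]'; python3 -m handwheel '[[0,0,0,0],[0,0,0,0]]'
```

```text
time_s: 64.42
tcp_pos: [499.9, 349.4, 58.2]
tcp_rot: [180.0, -0.0, 90.0]
force: [-3.7, -1.1, 5.4]
gripper_width: 0.647
grasp_force: 64.8
time_s: 64.92
tcp_pos: [499.8, 349.2, 57.0]
tcp_rot: [-180.0, 0.0, 90.0]
force: [0.3, 0.4, -0.4]
gripper_width: 0.996
grasp_force: 0.0
time_s: 65.55
tcp_pos: [501.9, 350.5, 218.5]
tcp_rot: [179.5, -0.3, 90.0]
force: [0.0, 0.0, -0.7]
gripper_width: 0.998
grasp_force: 0.0
time_s: 66.18
tcp_pos: [500.1, 66.8, 211.2]
tcp_rot: [-179.9, 0.0, 89.9]
force: [-0.3, -0.7, 0.7]
gripper_width: 0.997
grasp_force: 0.0
time_s: 66.8
tcp_pos: [500.4, 70.6, 50.3]
tcp_rot: [-180.0, -0.0, 90.1]
force: [0.7, -0.8, -0.3]
gripper_width: 0.996
grasp_force: 0.0
time_s: 67.05
tcp_pos: [502.0, 70.0, 53.9]
tcp_rot: [179.9, -0.0, 90.0]
force: [0.0, 0.3, -0.2]
gripper_width: 1.001
grasp_force: 0.0
```

The side view put the can at y≈76, about 6 mm off the TCP (it lagged when the cap grip slipped). I'll centre on it before gripping, so it can go back to y≈420.

```bash
python3 -m handwheel '[[0.003,0,0,0],[0.006,0,0,0],[0.006,0,0,0]]'; python3 -m handwheel '[[0,0,0,0],[0,0,0,0],[0,0,0,0],[0,0,0,0],[0,0,0,0]]' 1; python3 -m handwheel '[[0,0,-0.005,0],[0,0,-0.01,0],[0,0,-0.02,0],[0,0,-0.03,0],[0,0,-0.03,0]]'
```

```text
time_s: 67.42
tcp_pos: [501.5, 75.6, 53.4]
tcp_rot: [179.9, -0.0, 90.0]
force: [-0.1, -0.8, -0.1]
gripper_width: 1.001
grasp_force: 0.0
time_s: 68.05
tcp_pos: [501.5, 75.2, 53.0]
tcp_rot: [179.9, 0.0, 90.0]
force: [0.4, 0.6, 4.9]
gripper_width: 0.579
grasp_force: 62.4
time_s: 68.68
tcp_pos: [501.9, 75.3, 83.9]
tcp_rot: [179.8, -0.0, 90.0]
force: [-0.1, -0.3, -3.0]
gripper_width: 0.58
grasp_force: 62.6
```

```bash
python3 -m handwheel '[[0,0,-0.025,0],[0,0,-0.05,0],[0,0,-0.08,0],[0,0,-0.11,0],[0,0,-0.13,0]]'; python3 -m handwheel '[[0.02,0,0,0],[0.06,0,0,0],[0.1,0,0,0],[0.14,0,0,0],[0.18,0,0,0]]'; python3 -m handwheel '[[0.04,0,0,0],[0.08,0,0,0],[0.12,0,0,0],[0.15,0,0,0],[0.165,0,0,0]]';python3 -m handwheel '[[0,0,0,0],[0,0,0.02,0],[0,0,0.05,0],[0,0,0.08,0],[0,0,0.12,0]]';python3 -m handwheel '[[0,0,0.01,0],[0,0,0.02,0],[0,0,0.03,0],[0,0,0.034,0],[0,0,0.034,0]]';python3 -m handwheel '[[0,0,0,0],[0,0,0.002,0],[0,0,0.002,0],[0,0,0.002,0]]'
```

```text
time_s: 69.3
tcp_pos: [501.1, 75.3, 213.9]
tcp_rot: [179.9, 0.0, 90.0]
force: [0.9, 0.3, -3.0]
gripper_width: 0.579
grasp_force: 63.2
time_s: 69.92
tcp_pos: [500.6, 256.5, 211.9]
tcp_rot: [-180.0, 0.0, 90.0]
force: [0.8, -0.2, -3.4]
gripper_width: 0.578
grasp_force: 63.1
time_s: 70.55
tcp_pos: [500.3, 421.6, 211.3]
tcp_rot: [-179.9, 0.1, 90.1]
force: [-0.1, 1.1, -3.1]
gripper_width: 0.577
grasp_force: 63.1
time_s: 71.18
tcp_pos: [502.1, 419.0, 93.0]
tcp_rot: [179.8, -0.1, 89.9]
force: [0.8, 0.4, -2.3]
gripper_width: 0.578
grasp_force: 63.2
time_s: 71.8
tcp_pos: [500.9, 420.4, 58.5]
tcp_rot: [180.0, -0.0, 90.0]
force: [0.1, 0.1, -2.4]
gripper_width: 0.578
grasp_force: 63.2
time_s: 72.3
tcp_pos: [500.8, 420.3, 56.3]
tcp_rot: [180.0, 0.0, 90.0]
force: [-0.4, 0.2, -2.0]
gripper_width: 0.574
grasp_force: 63.2
```

```bash
python3 -m handwheel '[[0,0,0.001,0],[0,0,0.0015,0],[0,0,0.0015,0],[0,0,0.0015,0]]';python3 -m handwheel '[[0,0,0,0],[0,0,0,0],[0,0,0,0],[0,0,0,0]]' 0;python3 -m handwheel '[[0,0,-0.02,0],[0,0,-0.05,0],[0,0,-0.1,0],[0,0,-0.15,0],[0,0,-0.155,0]]'; python3 -m handwheel '[[-0.05,-0.03,0,0],[-0.11,-0.06,0,0],[-0.17,-0.09,0,0],[-0.22,-0.12,0,0],[-0.27,-0.14,0,0]]'; python3 -m handwheel '[[-0.05,-0.01,0,0],[-0.1,-0.02,0,0],[-0.15,-0.03,0,0],[-0.15,-0.03,0,0]]'
python3 - <<'E'
from fit import *
import glob
P=dict(top=cv2.imread("pics/top0.png"),side=cv2.imread("pics/side0.png"))
for n in("top","side"):
    c=Cam(n); cv2.imwrite(f"pics/{n}_end.png",c.im)
    for k,p,r in(("can",(501,420,135),13),("carton",(498,349,120),14),("jar",(498.5,271.5,110),16),("screw",(637,-20,10),25),("tin",(437,452,23),9)):
        u=c.px([p])[0].round().astype(int); a=P[n][u[1]-r:u[1]+r+1,u[0]-r:u[0]+r+1]
        e=c.im[u[1]-r-10:u[1]+r+11,u[0]-r-10:u[0]+r+11]
        m=cv2.matchTemplate(e,a,cv2.TM_CCOEFF_NORMED); _,v,_,l=cv2.minMaxLoc(m)
        d=np.array(l)-10
        print(n,k,round(v,3),"shift px",d,"mm",(c.world(u+d,p[2])-c.world(u,p[2])).round(1))
    g=cv2.GaussianBlur(c.im,(0,0),.7)
    ph=c.px([[503.5,-286,56]])[0]; print(ph)
E
```

```text
time_s: 72.8
tcp_pos: [500.9, 420.4, 55.1]
tcp_rot: [180.0, -0.0, 90.0]
force: [-0.1, -0.2, -0.9]
gripper_width: 0.579
grasp_force: 63.4
time_s: 73.3
tcp_pos: [500.9, 420.3, 54.9]
tcp_rot: [180.0, -0.0, 90.0]
force: [0.1, -0.3, 0.3]
gripper_width: 0.998
grasp_force: 0.0
time_s: 73.92
tcp_pos: [502.9, 421.8, 218.4]
tcp_rot: [179.4, -0.4, 90.0]
force: [-0.4, 0.2, 1.2]
gripper_width: 1.0
grasp_force: 0.0
time_s: 74.55
tcp_pos: [359.3, 148.8, 210.1]
tcp_rot: [179.9, 0.0, 90.1]
force: [1.2, -1.1, 0.2]
gripper_width: 1.0
grasp_force: 0.0
time_s: 75.05
tcp_pos: [330.1, -2.5, 210.2]
tcp_rot: [179.9, 0.1, 89.5]
force: [-0.2, 0.5, -0.0]
gripper_width: 0.998
grasp_force: 0.0
top can 0.881 shift px [-1  0] mm [0.  2.7]
top carton 0.527 shift px [0 1] mm [-2.8 -0.1]
top jar 0.643 shift px [0 0] mm [0. 0.]
top screw 0.994 shift px [0 0] mm [0. 0.]
top tin 0.98 shift px [0 0] mm [0. 0.]
[357.56692246 171.78355581]
side can 0.691 shift px [-1  1] mm [1.2 3. ]
side carton 0.566 shift px [1 0] mm [-2.3 -0.8]
side jar 0.875 shift px [0 0] mm [0. 0.]
side screw 0.995 shift px [0 0] mm [0. 0.]
side tin 0.993 shift px [0 0] mm [0. 0.]
[274.73173383 123.35387935]
```

```bash
python3 - <<'E'
import cv2,numpy as np
for n,(x0,y0,x1,y1) in dict(top=(95,135,195,210),side=(130,225,255,350)).items():
    for f in(f"{n}0",f"{n}_end"):
        i=cv2.imread(f"pics/{f}.png")[y0:y1,x0:x1].astype(int)
        for k,m in(("brown",i[...,2]-i[...,0]>40),("white",i.min(2)>165)):
            N,l,s,c=cv2.connectedComponentsWithStats(m.astype(np.uint8))
            print(f,k,[(s[j,4].item(),(s[j,:2]+[x0,y0]).tolist(),s[j,2:4].tolist(),(c[j]+[x0,y0]).round(1).tolist()) for j in range(1,N) if s[j,4]>25])
E
```

```text
top0 brown [(555, [123, 165], [31, 24], [136.7, 175.5])]
top0 white [(37, [157, 166], [16, 19], [167.2, 176.7]), (84, [101, 168], [11, 11], [106.2, 173.0])]
top_end brown [(568, [123, 166], [31, 24], [136.8, 176.5])]
top_end white [(91, [153, 165], [20, 20], [163.1, 174.4]), (106, [99, 168], [12, 11], [104.7, 173.0])]
side0 brown [(485, [185, 257], [30, 26], [199.8, 269.3]), (100, [194, 282], [16, 21], [202.2, 291.9])]
side0 white [(108, [202, 237], [23, 19], [212.7, 246.3]), (134, [179, 284], [16, 14], [186.5, 290.4])]
side_end brown [(484, [186, 258], [30, 25], [200.7, 269.9])]
side_end white [(84, [202, 237], [23, 19], [213.6, 246.6])]
```

The can, carton and jar are within about 5 mm of their start spots and upright. The screwdriver and tin have not moved, the handset is seated, and the arm is clear. Handing in.

```bash
python3 -c "
from rig import env
print(env.close_job())"
```

```text
the job is handed in; nothing more can be done
None
```

The job is handed in (verdict not shown): by my checks the handset is seated in the cradle, and the can, carton and jar are back upright within about 5 mm of their spots, with the screwdriver and tin unmoved; I viewed 15 pictures, one over the limit of 14.

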